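# Index the cap tester's turntable to the next jar

## Task

The blue-capped jar at the gauge has been tested: bring the pink-capped jar to the gauge in its place. Draw the turntable's black spring index knob, turn the table one station the right way round and let the pin drop fully home in that station's hole, then let go. The holes are hidden and hand-set, so find the hole by feel without forcing the pin; leave all jars standing untouched in their nests and do not disturb the other things on the bench.

Things in the scene. Friction and masses are not known exactly. Their poses are not given: they have to be found in the camera images.
- axis (a point): centre of the top of the grey round turntable (270 mm in diameter, its top 58 mm above the bench), on its vertical turning axis. It lies on a cream tester with a flat console (display, buttons) on one side and a black gauge head on a post on the other. The point's x axis points to the console, away from the gauge, and does not turn with the table
- gauge_spot (a point): the gauge's spot: on the turntable's top face in front of the black gauge head, 75 mm from the axis. The jar under test stands here; it is the middle of the three nests at the start. The next nests lie 60 degrees to either side, also 75 mm from the axis
- knob (a point): centre of the top face (red dot) of the black index knob: upright cylinder, 26 mm in diameter, 28 mm tall, on the turntable's rim, 105 mm from the axis, on the console side, over a brass bush 22 mm in diameter. With the pin home its top is 108 mm above the bench with a 4 mm gap under it; it rises as the pin is drawn and travels with the table
- plunger (a joint): height of the spring pin and knob in m: 0 home in a hole, 0.008 tip resting on the hidden index plate, 0.015 fully drawn. Spring pull 4.5 N home, 7 N on the plate, 9 N drawn. Pin 8 mm thick, round tip, 1.5 mm play in a hole. Released between holes it rides on the plate and snaps down when pushed over one; the table turns only with the pin above 0.008. Over 30 N on the pin tip damages it
- carousel (a joint): turntable angle in rad, counter-clockwise from above positive, 0 at the start (pin in the middle hole), end stops at -1.4 and 1.4. One more hole on each side, unseen under the table, hand-set anywhere from 53 to 67 degrees (0.925 to 1.17 rad) from the middle one. A drag of about 2.5 N at the knob resists turning; the table stays where it is left
- jar_pink: low round jar, 42 mm in diameter, 48 mm tall, 90 g, pale clear body with a pink cap; origin at the centre of its underside. Stands loose in a nest of four short pegs on the turntable (pegs 16 mm high, about 1.5 mm play). At the start in the nest 60 degrees to one side of the gauge, which side varies
- jar_white: low round jar, 42 mm in diameter, 48 mm tall, 90 g, pale clear body with a white cap; origin at the centre of its underside. Stands loose in a nest of four short pegs on the turntable (pegs 16 mm high, about 1.5 mm play). At the start in the nest on the other side of the gauge
- jar_blue: low round jar, 42 mm in diameter, 48 mm tall, 90 g, pale clear body with a blue cap; origin at the centre of its underside. Stands loose in a nest of four short pegs on the turntable (pegs 16 mm high, about 1.5 mm play). At the start at the gauge
- weight: loose steel check weight, 38 mm in diameter, 45 mm tall, 0.4 kg; origin at the centre of its underside. Leave alone
- bottle: loose pale blue bottle with a pink cap, 60 mm in diameter, 150 mm tall; origin at the centre of its underside. Not a jar to test: leave alone
- screwdriver: loose screwdriver lying on the bench; origin on the bench under it. Leave alone
Things that resemble listed ones, but are neither listed nor needed, are in the scene too. Leave any green look-alike of the jar_blue alone.

How it is judged:
By the outcome, as a careful person would: the job done as asked, in the order asked, and still so for the second after the job is handed in, with the robot touching nothing.
It also fails if it takes over 45 s, if anything falls off the work surface, if the arm or the gripper's body presses on something with over 40 N, if the wrist force passes 120 N, or if a joint passes its speed limit or range.

## Robot

A 6-joint arm with a two-finger parallel gripper is mounted at the origin on the work surface. World frame = base frame: x ahead of the robot, y to its left, z up, the work surface at z = 0. Lengths are in m, angles in rad, forces in N, time in s.
With the tool pointing down it reaches from about 0.425 to 0.95 m from the base axis. Payload 3.5 kg.
Tool frame: the origin (TCP) lies between the finger pads; the fingertips stand 14 mm ahead of it and the grasp point (between the pads) lies 5 mm behind it; z points along the fingers, y is the line along which they close (so a half turn about z gives the same grasp; the last joint's range is limited). The gripper opens to 85 mm and grips with 20 to 120 N. Pads are 22 mm wide; open, the fingers measure 114 mm over their backs; the gripper's body (76 mm by 85 mm) begins 54 mm behind the grasp point. The pads swing forward as they close: fully open they stand 13 mm farther back than shut.
Start: joints at [-1.295, 0.286, 1.577, -0, 1.279, -0.15], TCP at [0.279, -0.615, 0.245] pointing down, gripper open.
Joint ranges: [-2.77, 2.77], [-0.9, 2.22], [0.21, 2.48], [-1.53, 4.67], [0.24, 2.81], [-2.84, 2.84]. Speed limits (rad/s): [2.79, 2.79, 3.14, 3.14, 3.14, 3.14].

## Interface

Orientations are given as a unit quaternion [x, y, z, w].
In Python, from plant import * gives the robot as it stands.
- The arm moves only by the tool step_arm, never from a script. Its argument "commands" is a list of rows, each an object of numbers: "gripper": the gripper's target within -1 to 1 (shut at 1, half-way at 0, fully open at -1); "x", "y", "z": the shift along the tool's x, y, z in mm; "spin": the turn about the tool's z in degrees. A call has exactly 10 rows; each row shifts and turns the commanded pose from where the row before left it, along the tool's axes as they then stand; what a row does not reach is not made up. A row lasts 1/10 s, in which the tool goes at most 50 mm and 8.59 degrees, less where a joint would pass 70% of its speed; a pose out of reach is approached as far as the arm can. A call with a gripper value outside its range is refused whole. The fingers move at their own pace and stop on an object; "force" is the grip in N (left out, the last holds). Time passes only in rows, so rows that do not move let the fingers close, or fill a call up. It gives the time, the measured TCP pose, the force, the opening and the grip force at its end, in the units of the state.
- get_state(): the state, without advancing time (a new reading comes with each control period).
- read_camera(name): name is "side" or "top" or "wrist"; returns a dict with "color" (420x560x3 uint8, red, green, blue), "z_map" (420x560 float32, m along the optical axis (not along the pixel's ray), 0 where there is no reading), "fx", "fy", "cx", "cy" (pixels), "distortion" ([k1, k2, p1, p2, k3] as OpenCV has them; the pictures are not rectified), "eye" and "attitude" of the camera in the world; the wrist camera has in their place "mount" (4x4, takes a point from camera to tool coordinates, whose origin is the TCP and whose axes are the flange's). Camera axes: x right, y up, looking along -z (the intrinsics and any distortion apply to the point x, -y, -z); pixel columns grow to the right and rows downward; lengths in m; the calibration is good to about 2 mm. A picture is of the moment at which its call begins: read the wrist's pose just before it.
- sign_off(): hands the job in; it is judged then, once.
The state is a dict: "time": time; "qpos": joint angles; "dq": joint speeds; "joint_efforts": joint torques, N m; "eef_pos": TCP position; "tcp_rot": TCP orientation; "contact_force": force on the tool from outside, world axes, zero at the start; "wrist_torque": the same for the moment, N m; "opening": opening from 0.0 (shut) to 1.0 (fully open); "finger_force": force on a finger pad.
Only numpy, scipy, OpenCV 4.12 (cv2) and the standard library are available. Lean on these libraries where they do the work, as an engineer would, in place of code of your own. Each camera call takes 0.05 s, during which the arm holds its last target. There are 200 camera calls.

## Working session

There is one attempt and no reset: what is moved stays moved. The work goes in short steps, Python scripts to look and compute and a tool call to move; the robot and the scene stay as the last step left them, time stands still between calls to the robot, and variables do not carry over. Pictures are saved under pics/ and viewed, at most 10 in all, crops included, and the job is handed in when it is done.

Besides the shell and the picture viewer there is one more tool, called after ">>>" in YAML: its name, and indented under it one key for each argument. step_arm: Moves the arm, as the interface text tells. Its arguments: {"type":"object","properties":{"commands":{"type":"array"},"force":{"type":"number"}},"required":["commands"]}

```bash
mkdir -p pics; cat > h.py <<'E'
from plant import *
import numpy as np, cv2
from scipy.spatial.transform import Rotation as R
def shot(name,fn=None):
    s=get_state(); c=read_camera(name)
    if fn: cv2.imwrite('pics/'+fn,c['color'][:,:,::-1])
    return s,c
def cam(c,s):
    if 'mount' in c:
        T=np.eye(4);T[:3,:3]=R.from_quat(s['tcp_rot']).as_matrix();T[:3,3]=s['eef_pos'];return T@np.array(c['mount'])
    T=np.eye(4);a=np.array(c['attitude'])
    T[:3,:3]=a if a.shape==(3,3) else R.from_quat(a).as_matrix();T[:3,3]=c['eye'];return T
def ray(c,s,uv):
    K=np.array([[c['fx'],0,c['cx']],[0,c['fy'],c['cy']],[0,0,1.]])
    p=cv2.undistortPoints(np.array(uv,float).reshape(-1,1,2),K,np.array(c['distortion'],float)).reshape(-1,2)
    d=np.c_[p[:,0],-p[:,1],-np.ones(len(p))]; T=cam(c,s)
    return T[:3,3],d@T[:3,:3].T
def onz(c,s,uv,z):
    o,d=ray(c,s,uv); return o+d*((z-o[2])/d[:,2])[:,None]
def bydepth(c,s,uv):
    o,d=ray(c,s,uv); z=np.array([c['z_map'][int(v),int(u)] for u,v in uv]); return o+d*z[:,None]
E
python3 - <<'E'
from h import *
s,c=shot('top','top.png'); s2,c2=shot('side','side.png')
print(s['eef_pos'],s['tcp_rot'],s['time'],s['contact_force'],s['opening'],c['eye'],c['attitude'],c2['eye'],c['distortion'])
E
```

```text
[ 0.27868654 -0.6140922   0.24390561] [ 9.77420133e-01  2.11301735e-01 -6.29303197e-05 -1.20667589e-03] 0.0 [ 0.04747584 -0.28931496  0.21461987] 1.0003931116629934 [0.40237509 0.05119953 1.26663718] [ 0.04116716 -0.04615317 -0.69748699  0.7139237 ] [0.42892761 0.73190138 0.90463047] [-0.00556455  0.          0.          0.          0.        ]
```

View pics/top.png

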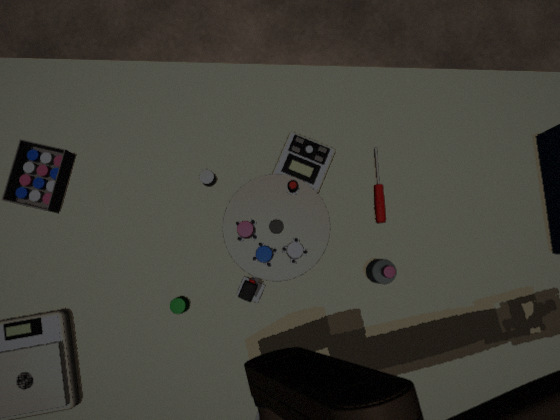

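View pics/side.png

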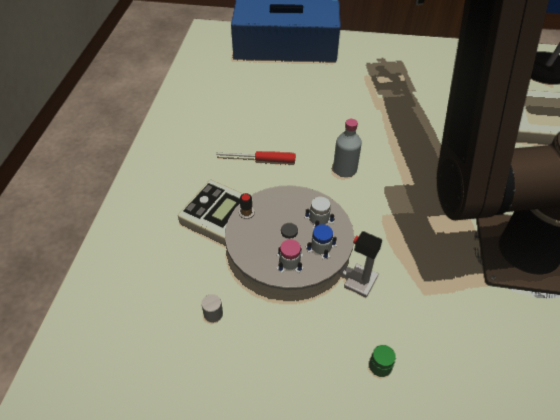

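The top view shows the turntable at (276,226) and the knob's red dot at (293,186). The blue jar is at the gauge (264,254), pink at (246,229) and white at (294,250). There are three pink candidates: the jar cap (246,229), standing in pegs on the table; the bottle cap (388,271), off the table; and the caps in the tray at upper left. Only the first fits. It lies clockwise of the gauge, so the table turns counter-clockwise (+).

```bash
python3 - <<'E'
from h import *
s,c=shot('top')
im=c['color']; hsv=cv2.cvtColor(im,cv2.COLOR_RGB2HSV)
cv2.imwrite('pics/crop.png',cv2.resize(im[120:310,200:350,::-1],None,fx=3.1,fy=3.1,interpolation=cv2.INTER_CUBIC))
def cen(m,box):
    x0,y0,x1,y1=box; m=m[y0:y1,x0:x1]; v,u=np.nonzero(m); return (u.mean()+x0,v.mean()+y0,len(u))
H,S,V=[hsv[...,i].astype(int) for i in range(3)]
red=((H<8)|(H>174))&(S>150)&(V>50)
k=cen(red,(284,178,302,196)); print('knob',k,onz(c,s,[k[:2]],.108),bydepth(c,s,[k[:2]]))
b=cen((H>100)&(H<125)&(S>130),(250,240,280,270)); print('blue',b,onz(c,s,[b[:2]],.106))
p=cen((H>150)&(H<178)&(S>60),(230,215,262,243)); print('pink',p,onz(c,s,[p[:2]],.106))
# turntable rim from depth: points with z between 52 and 64 mm
vv,uu=np.mgrid[160:290,215:340]; P=bydepth(c,s,np.c_[uu.ravel(),vv.ravel()])
m=(abs(P[:,2]-.058)<.006)
mask=np.zeros(im.shape[:2],np.uint8); mask[vv.ravel()[m],uu.ravel()[m]]=255
cn=max(cv2.findContours(mask,0,1)[0],key=cv2.contourArea)
(ctr,r)=cv2.minEnclosingCircle(cn); print('circ',ctr,r,onz(c,s,[ctr],.058), 'el',cv2.fitEllipse(cn))
h=cen((V<90)&(S<120),(266,216,287,237)); print('hub',h,onz(c,s,[h[:2]],.06))
s,c=shot('side'); hsv=cv2.cvtColor(c['color'],cv2.COLOR_RGB2HSV);H,S,V=[hsv[...,i].astype(int) for i in range(3)]
k=cen(((H<8)|(H>174))&(S>150)&(V>50),(235,188,258,206)); print('knob side',k,onz(c,s,[k[:2]],.108))
E
```

```text
knob (np.float64(292.43589743589746), np.float64(184.76923076923077), 39) [[0.60141959 0.02864443 0.108     ]] [[0.60125577 0.02866299 0.10895359]]
blue (np.float64(263.561320754717), np.float64(253.54716981132074), 212) [[0.43428402 0.09382342 0.106     ]]
pink (np.float64(244.9301310043668), np.float64(228.68995633187774), 229) [[0.49248926 0.14006626 0.106     ]]
circ (276.0307922363281, 227.3282012939453) 53.845069885253906 [[0.5014382  0.06633673 0.058     ]] el ((276.0732727050781, 227.315185546875), (106.21328735351562, 106.5521240234375), 73.89852142333984)
hub (np.float64(276.0), np.float64(226.0), 441) [[0.5045889  0.06647165 0.06      ]]
knob side (np.float64(245.2), np.float64(197.12), 50) [[0.60025784 0.02755726 0.108     ]]
```

View pics/crop.png

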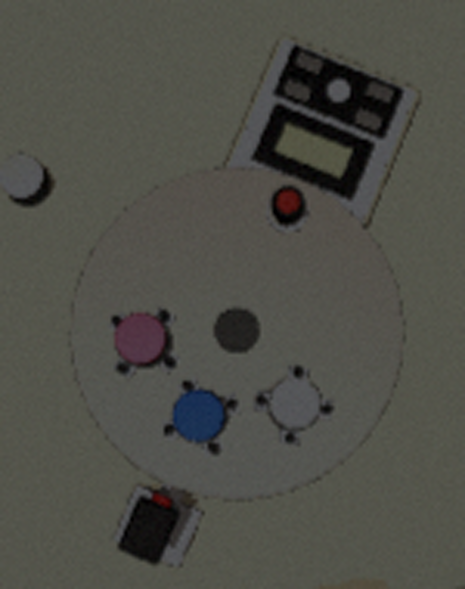

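The crop confirms the pink-capped jar in its peg nest at (140,338), blue at the gauge beside the black head, and the knob with its red dot at (288,203) in front of the console. Knob to axis measures about 106 mm against 105, so it is consistent. Setting out.

>>> step_arm:
  commands:
    - {"x": 19,"y": -15,"z": 0}
    - {"x": 37,"y": -30}
    - {"x": 37,"y": -30}
    - {"x": 37,"y": -30}
    - {"x": 37,"y": -30}
    - {"x": 37,"y": -30}
    - {"x": 37,"y": -30}
    - {"x": 37,"y": -30}
    - {"x": 37,"y": -30}
    - {"x": 37,"y": -30}

```text
invalid input
```

>>> step_arm:
  commands:
    - {"x": 37,"y": -30}
    - {"x": 37,"y": -30}
    - {"x": 37,"y": -30}
    - {"x": 37,"y": -31}
    - {"x": 37,"y": -31}
    - {"x": 20,"y": -16,"z": 0}
    - {"spin": 8,"z": 10}
    - {"spin": 8,"z": 15}
    - {"spin": 8,"z": 15}
    - {"spin": 8,"z": 15}

```text
invalid input
```

>>> step_arm:
  commands:
    - {"spin": 8}
    - {"spin": 5.4}
    - {"x": 0}
    - {"x": 0}
    - {"x": 0}
    - {"x": 0}
    - {"x": 0}
    - {"x": 0}
    - {"x": 0}
    - {"x": 0}

```text
invalid input
```

```bash
cat > look.py <<'E'
from h import *
import sys
def look(fn=None,zt=.108):
    s,c=shot('wrist',fn); hsv=cv2.cvtColor(c['color'],cv2.COLOR_RGB2HSV)
    m=(((hsv[...,0]<8)|(hsv[...,0]>174))&(hsv[...,1]>150)&(hsv[...,2]>50)).astype(np.uint8)
    n,l,st,ce=cv2.connectedComponentsWithStats(m); i=1+np.argmax(st[1:,4]); k=ce[i]
    ys,xs=np.nonzero(l==i); zs=bydepth(c,s,np.c_[xs,ys])
    P=onz(c,s,[k],zt)[0]; D=np.median(zs,0)
    M=R.from_quat(s['tcp_rot']).as_matrix()
    print('t',s['time'],'tcp',s['eef_pos'].round(4),'yaw',np.degrees(np.arctan2(M[1,0],M[0,0])).round(1),'F',s['contact_force'].round(2),'open',round(s['opening'],3),'ff',s['finger_force'])
    print('dot px',k,st[i,4],'plane',P.round(4),'depth',D.round(4),'in tool mm',(M.T@(P-s['eef_pos'])*1e3).round(1))
    ax=np.array([.5025,.0665]);print('knob ang',np.degrees(np.arctan2(*(D[:2]-ax)[::-1])).round(1))
    return s,c
if __name__=='__main__': s,c=look(sys.argv[1] if len(sys.argv)>1 else None); 
E
python3 look.py w1.png; python3 -c "
from plant import *;print(read_camera('wrist')['mount'])"
```

```text
[[-6.31088151e-04  9.58300965e-01  2.85760148e-01  7.35364778e-02]
 [ 9.99998652e-01  1.71595527e-04  1.63300287e-03  1.25011324e-04]
 [ 1.51587306e-03  2.85760794e-01 -9.58299781e-01 -1.29150011e-01]
 [ 0.00000000e+00  0.00000000e+00  0.00000000e+00  1.00000000e+00]]Traceback (most recent call last):
  File "look.py", line 14, in <module>
    if __name__=='__main__': s,c=look(sys.argv[1] if len(sys.argv)>1 else None);
                                 ~~~~^^^^^^^^^^^^^^^^^^^^^^^^^^^^^^^^^^^^^^^^^^
  File "look.py", line 6, in look
    n,l,st,ce=cv2.connectedComponentsWithStats(m); i=1+np.argmax(st[1:,4]); k=ce[i]
                                                       ~~~~~~~~~^^^^^^^^^^
    return _wrapfunc(a, 'argmax', axis=axis, out=out, **kwds)
    return bound(*args, **kwds)
ValueError: attempt to get argmax of an empty sequence
```

View pics/w1.png

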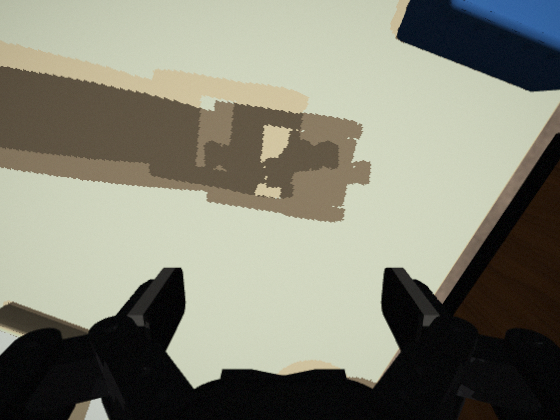

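The moves were refused, so the arm has not moved. The picture shows only empty bench and the fingers at (160,300) and (405,300). I'll give every key in every row.

>>> step_arm:
  commands:
    - {"gripper": -1,"x": 19,"y": -15,"z": 0,"spin": 0}
    - {"gripper": -1,"x": 37,"y": -30,"z": 0,"spin": 0}
    - {"gripper": -1,"x": 37,"y": -30,"z": 0,"spin": 0}
    - {"gripper": -1,"x": 37,"y": -30,"z": 0,"spin": 0}
    - {"gripper": -1,"x": 37,"y": -30,"z": 0,"spin": 0}
    - {"gripper": -1,"x": 37,"y": -30,"z": 0,"spin": 0}
    - {"gripper": -1,"x": 37,"y": -30,"z": 0,"spin": 0}
    - {"gripper": -1,"x": 37,"y": -30,"z": 0,"spin": 0}
    - {"gripper": -1,"x": 37,"y": -30,"z": 0,"spin": 0}
    - {"gripper": -1,"x": 37,"y": -30,"z": 0,"spin": 0}
  force: 40

```text
time: 1.3
eef_pos: [0.4822, -0.2079, 0.2456]
tcp_rot: [0.977, 0.211, 0.0, 0.0]
contact_force: [0.7, -0.2, 0.2]
opening: 1.002
finger_force: 0.0
```

>>> step_arm:
  commands:
    - {"gripper": -1,"x": 37,"y": -30,"z": 0,"spin": 0}
    - {"gripper": -1,"x": 37,"y": -30,"z": 0,"spin": 0}
    - {"gripper": -1,"x": 37,"y": -30,"z": 0,"spin": 0}
    - {"gripper": -1,"x": 37,"y": -30,"z": 0,"spin": 0}
    - {"gripper": -1,"x": 37,"y": -30,"z": 0,"spin": 0}
    - {"gripper": -1,"x": 20,"y": -16,"z": 0,"spin": 8}
    - {"gripper": -1,"x": 0,"y": 0,"z": 15,"spin": 8}
    - {"gripper": -1,"x": 0,"y": 0,"z": 20,"spin": 8}
    - {"gripper": -1,"x": 0,"y": 0,"z": 20,"spin": 8}
    - {"gripper": -1,"x": 0,"y": 0,"z": 15,"spin": 8}

```text
time: 2.3
eef_pos: [0.5993, 0.0264, 0.1738]
tcp_rot: [0.99, -0.138, -0.001, 0.0]
contact_force: [-0.9, 0.2, -0.6]
opening: 0.999
finger_force: 0.0
```

```bash
python3 look.py w2.png
```

```text
t 2.3 tcp [0.5993 0.0264 0.1738] yaw -15.9 F [-0.92  0.16 -0.61] open 0.999 ff 0.0
dot px [543.71701493 150.05283582] 3350 plane [ 0.6075 -0.1317  0.108 ] depth [ 0.5813 -0.193   0.0222] in tool mm [ 51.4 149.8  65.8]
knob ang -73.1
```

View pics/w2.png

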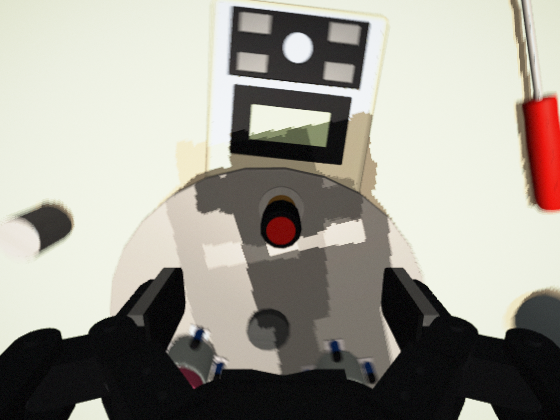

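The wrist view shows the knob's red dot at (281,230), centred between the fingers at (160,300) and (405,300). The red blob picked up was the screwdriver at (543,150), so I'll restrict the search window.

```bash
sed -i "s/    n,l,st,ce=/    m[:,:200]=0; m[:,360:]=0; m[400:]=0\n    n,l,st,ce=/" look.py; python3 look.py
```

```text
t 2.35 tcp [0.5978 0.0264 0.171 ] yaw -16.1 F [-1.82  0.24 -0.93] open 1.001 ff 0.0
dot px [279.70631424 230.20998532] 681 plane [0.6014 0.0281 0.108 ] depth [0.6019 0.0279 0.1092] in tool mm [ 3.4 -2.6 63. ]
knob ang -21.2
```

>>> step_arm:
  commands:
    - {"gripper": -0.2,"x": 3.5,"y": -2.5,"z": 0,"spin": 0}
    - {"gripper": -0.2,"x": 0,"y": 0,"z": 10,"spin": 5}
    - {"gripper": -0.2,"x": 0,"y": 0,"z": 16,"spin": 0}
    - {"gripper": -0.2,"x": 0,"y": 0,"z": 16,"spin": 0}
    - {"gripper": -0.2,"x": 0,"y": 0,"z": 16,"spin": 0}
    - {"gripper": -0.2,"x": 0,"y": 0,"z": 12,"spin": 0}
    - {"gripper": -0.2,"x": 0,"y": 0,"z": 7,"spin": 0}
    - {"gripper": -0.2,"x": 0,"y": 0,"z": 0,"spin": 0}
    - {"gripper": -0.2,"x": 0,"y": 0,"z": 0,"spin": 0}
    - {"gripper": -0.2,"x": 0,"y": 0,"z": 0,"spin": 0}

```text
time: 3.4
eef_pos: [0.6046, 0.0275, 0.0992]
tcp_rot: [0.984, -0.179, 0.001, -0.0]
contact_force: [0.3, -0.7, 0.6]
opening: 0.601
finger_force: 0.0
```

```bash
python3 look.py w3.png
```

```text
t 3.4 tcp [0.6046 0.0275 0.0992] yaw -20.6 F [ 0.27 -0.74  0.57] open 0.601 ff 0.0
dot px [285.93692417 305.36711552] 1411 plane [0.6014 0.0281 0.108 ] depth [0.6022 0.0277 0.1093] in tool mm [-3.1  0.6 -8.8]
knob ang -21.3
```

View pics/w3.png

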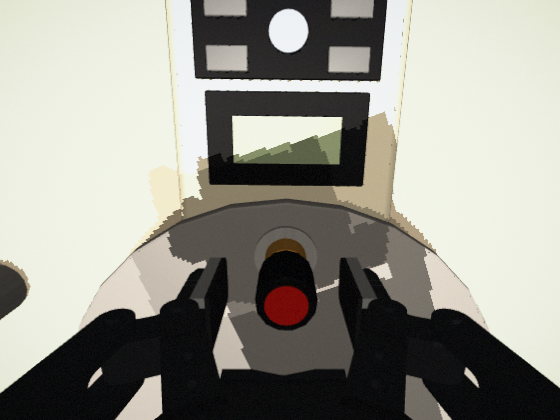

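The knob's dot is at (286,305), between the pads at (215,290) and (350,290). I'll shift 3 mm back, go down slightly and close.

>>> step_arm:
  commands:
    - {"gripper": -0.1,"x": -3,"y": 0.5,"z": 4,"spin": 0}
    - {"gripper": -0.1,"x": 0,"y": 0,"z": 0,"spin": 0}
    - {"gripper": 0.3,"x": 0,"y": 0,"z": 0,"spin": 0}
    - {"gripper": 1,"x": 0,"y": 0,"z": 0,"spin": 0}
    - {"gripper": 1,"x": 0,"y": 0,"z": 0,"spin": 0}
    - {"gripper": 1,"x": 0,"y": 0,"z": 0,"spin": 0}
    - {"gripper": 1,"x": 0,"y": 0,"z": 0,"spin": 0}
    - {"gripper": 1,"x": 0,"y": 0,"z": 0,"spin": 0}
    - {"gripper": 1,"x": 0,"y": 0,"z": 0,"spin": 0}
    - {"gripper": 1,"x": 0,"y": 0,"z": 0,"spin": 0}
  force: 40

```text
time: 4.45
eef_pos: [0.6008, 0.0281, 0.0945]
tcp_rot: [0.984, -0.179, -0.0, 0.0]
contact_force: [-1.8, -0.2, 3.7]
opening: 0.288
finger_force: 39.9
```

>>> step_arm:
  commands:
    - {"gripper": 1,"x": 0,"y": 0,"z": -1,"spin": 0}
    - {"gripper": 1,"x": 0,"y": 0,"z": -2,"spin": 0}
    - {"gripper": 1,"x": 0,"y": 0,"z": -2,"spin": 0}
    - {"gripper": 1,"x": 0,"y": 0,"z": -2,"spin": 0}
    - {"gripper": 1,"x": 0,"y": 0,"z": -2,"spin": 0}
    - {"gripper": 1,"x": 0,"y": 0,"z": -2,"spin": 0}
    - {"gripper": 1,"x": 0,"y": 0,"z": -1.5,"spin": 0}
    - {"gripper": 1,"x": 0,"y": 0,"z": 0,"spin": 0}
    - {"gripper": 1,"x": 0,"y": 0,"z": 0,"spin": 0}
    - {"gripper": 1,"x": 0,"y": 0,"z": 0,"spin": 0}

```text
time: 5.45
eef_pos: [0.6007, 0.0281, 0.1065]
tcp_rot: [0.984, -0.179, -0.0, 0.0]
contact_force: [1.8, -1.5, -8.5]
opening: 0.285
finger_force: 39.7
```

```bash
python3 look.py; python3 - <<'E'
import numpy as np
# arc in tool steps: rotating by d about axis, tool x is radial outward, r=.1055
for n,tot in ((8,50),):
  print(2*105*np.sin(np.radians(tot/n)/2))
E
```

```text
t 5.45 tcp [0.6007 0.0281 0.1065] yaw -20.6 F [ 1.78 -1.51 -8.47] open 0.285 ff 39.682745933532715
dot px [283.01238592 303.15580183] 1534 plane [0.5946 0.0311 0.108 ] depth [0.6024 0.0281 0.1212] in tool mm [-6.7 -0.6 -1.4]
knob ang -21.0
11.448045343981327
```

>>> step_arm:
  commands:
    - {"gripper": 1,"x": 0,"y": -1.83,"z": 0,"spin": -1}
    - {"gripper": 1,"x": -0.06,"y": -3.66,"z": 0,"spin": -2}
    - {"gripper": 1,"x": -0.14,"y": -5.5,"z": 0,"spin": -3}
    - {"gripper": 1,"x": -0.14,"y": -5.5,"z": 0,"spin": -3}
    - {"gripper": 1,"x": -0.14,"y": -5.5,"z": 0,"spin": -3}
    - {"gripper": 1,"x": -0.14,"y": -5.5,"z": 0,"spin": -3}
    - {"gripper": 1,"x": -0.14,"y": -5.5,"z": 0,"spin": -3}
    - {"gripper": 1,"x": -0.14,"y": -5.5,"z": 0,"spin": -3}
    - {"gripper": 1,"x": -0.06,"y": -3.66,"z": 0,"spin": -2}
    - {"gripper": 1,"x": 0,"y": -1.83,"z": 0,"spin": -1}

```text
time: 6.5
eef_pos: [0.6075, 0.0714, 0.1068]
tcp_rot: [1.0, 0.031, -0.0, 0.0]
contact_force: [1.9, -3.3, -8.1]
opening: 0.292
finger_force: 39.8
```

```bash
python3 look.py; python3 - <<'E'
from plant import *; import numpy as np
d=np.array(get_state()['eef_pos'][:2])-[.5025,.0665]; print(np.hypot(*d),np.degrees(np.arctan2(d[1],d[0])))
E
```

```text
t 6.5 tcp [0.6075 0.0714 0.1068] yaw 3.5 F [ 1.87 -3.27 -8.08] open 0.292 ff 39.804845452308655
dot px [283.27457405 303.21428571] 1526 plane [0.6008 0.0713 0.108 ] depth [0.6092 0.0718 0.1214] in tool mm [-6.6 -0.2 -1.2]
knob ang 2.8
0.10504763325934481 2.812615636094602
```

>>> step_arm:
  commands:
    - {"gripper": 1,"x": -0.03,"y": -2.75,"z": 0,"spin": -1.5}
    - {"gripper": 1,"x": -0.1,"y": -4.58,"z": 0,"spin": -2.5}
    - {"gripper": 1,"x": -0.14,"y": -5.5,"z": 0,"spin": -3}
    - {"gripper": 1,"x": -0.14,"y": -5.5,"z": 0,"spin": -3}
    - {"gripper": 1,"x": -0.14,"y": -5.5,"z": 0,"spin": -3}
    - {"gripper": 1,"x": -0.14,"y": -5.5,"z": 0,"spin": -3}
    - {"gripper": 1,"x": -0.14,"y": -5.5,"z": 0,"spin": -3}
    - {"gripper": 1,"x": -0.14,"y": -5.5,"z": 0,"spin": -3}
    - {"gripper": 1,"x": -0.1,"y": -4.58,"z": 0,"spin": -2.5}
    - {"gripper": 1,"x": -0.03,"y": -2.75,"z": 0,"spin": -1.5}

```text
time: 7.55
eef_pos: [0.5942, 0.1168, 0.1069]
tcp_rot: [0.967, 0.255, 0.0, 0.0]
contact_force: [3.0, -3.9, -9.1]
opening: 0.291
finger_force: 39.9
```

```bash
python3 look.py; python3 - <<'E'
from plant import *; import numpy as np
d=np.array(get_state()['eef_pos'][:2])-[.5025,.0665]; print(np.hypot(*d),np.degrees(np.arctan2(d[1],d[0])))
E
```

```text
t 7.55 tcp [0.5942 0.1168 0.1069] yaw 29.5 F [ 3.04 -3.91 -9.12] open 0.291 ff 39.850003123283386
dot px [283.27486911 303.2565445 ] 1528 plane [0.5885 0.1134 0.108 ] depth [0.5959 0.1176 0.1215] in tool mm [-6.6  0.1 -1.1]
knob ang 28.7
0.10458327809120953 28.950482519918854
```

>>> step_arm:
  commands:
    - {"gripper": 1,"x": 0,"y": 0,"z": 1.5,"spin": 0}
    - {"gripper": 1,"x": 0,"y": 0,"z": 1.5,"spin": 0}
    - {"gripper": 1,"x": 0,"y": 0,"z": 0,"spin": 0}
    - {"gripper": 0.34,"x": 0,"y": 0,"z": 0,"spin": 0}
    - {"gripper": 0.34,"x": 0,"y": 0,"z": 0,"spin": 0}
    - {"gripper": 0.34,"x": 0,"y": 0,"z": 2,"spin": 0}
    - {"gripper": 0.34,"x": 0,"y": 0,"z": 2,"spin": 0}
    - {"gripper": 0.34,"x": 0,"y": 0,"z": 2,"spin": 0}
    - {"gripper": 0.34,"x": 0,"y": 0,"z": 0,"spin": 0}
    - {"gripper": 0.34,"x": 0,"y": 0,"z": 0,"spin": 0}

```text
time: 8.6
eef_pos: [0.594, 0.1167, 0.0977]
tcp_rot: [0.967, 0.254, -0.0, -0.0]
contact_force: [-0.2, -0.4, 0.8]
opening: 0.327
finger_force: 0.0
```

```bash
python3 look.py w4.png
```

```text
t 8.6 tcp [0.594  0.1167 0.0977] yaw 29.4 F [-0.25 -0.38  0.76] open 0.327 ff 0.0
dot px [282.19938462 309.27630769] 1625 plane [0.5907 0.1152 0.108 ] depth [0.5957 0.118  0.1166] in tool mm [ -3.6  -0.3 -10.3]
knob ang 28.9
```

View pics/w4.png

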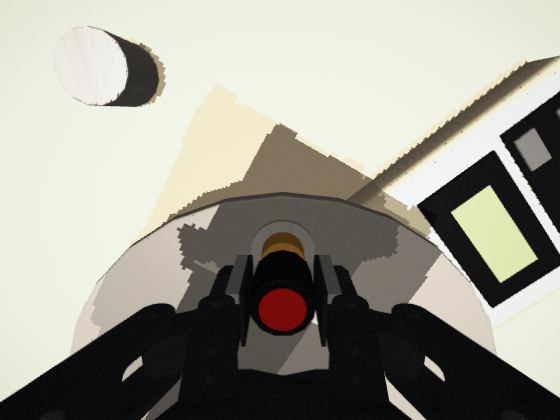

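The dot is at (282,309) and its depth puts the knob about 7–8 mm up, so the pin rests on the plate and the fingers straddle the knob freely. Next, push gently counter-clockwise.

>>> step_arm:
  commands:
    - {"gripper": 0.34,"x": 0,"y": -0.5,"z": 0,"spin": 0}
    - {"gripper": 0.34,"x": 0,"y": -0.5,"z": 0,"spin": 0}
    - {"gripper": 0.34,"x": 0,"y": -0.5,"z": 0,"spin": -0.3}
    - {"gripper": 0.34,"x": 0,"y": -0.5,"z": 0,"spin": -0.3}
    - {"gripper": 0.34,"x": 0,"y": -0.5,"z": 0,"spin": -0.3}
    - {"gripper": 0.34,"x": 0,"y": -0.5,"z": 0,"spin": -0.3}
    - {"gripper": 0.34,"x": 0,"y": -0.5,"z": 0,"spin": -0.3}
    - {"gripper": 0.34,"x": 0,"y": -0.5,"z": 0,"spin": -0.3}
    - {"gripper": 0.34,"x": 0,"y": 0,"z": 0,"spin": 0}
    - {"gripper": 0.34,"x": 0,"y": 0,"z": 0,"spin": 0}

```text
time: 9.65
eef_pos: [0.5925, 0.1195, 0.0979]
tcp_rot: [0.963, 0.269, 0.0, 0.001]
contact_force: [1.6, -4.0, -0.7]
opening: 0.33
finger_force: 2.5
```

```bash
python3 look.py
```

```text
t 9.65 tcp [0.5925 0.1195 0.0979] yaw 31.2 F [ 1.64 -4.04 -0.69] open 0.33 ff 2.5124701112508774
dot px [286.57540173 308.97960445] 1618 plane [0.5901 0.1163 0.108 ] depth [0.5949 0.1194 0.1167] in tool mm [ -3.6   1.5 -10.1]
knob ang 29.8
```

>>> step_arm:
  commands:
    - {"gripper": 0.34,"x": 0,"y": -0.3,"z": 0,"spin": -0.16}
    - {"gripper": 0.34,"x": 0,"y": -0.3,"z": 0,"spin": -0.16}
    - {"gripper": 0.34,"x": 0,"y": -0.3,"z": 0,"spin": -0.16}
    - {"gripper": 0.34,"x": 0,"y": -0.3,"z": 0,"spin": -0.16}
    - {"gripper": 0.34,"x": 0,"y": -0.3,"z": 0,"spin": -0.16}
    - {"gripper": 0.34,"x": 0,"y": -0.3,"z": 0,"spin": -0.16}
    - {"gripper": 0.34,"x": 0,"y": -0.3,"z": 0,"spin": -0.16}
    - {"gripper": 0.34,"x": 0,"y": -0.3,"z": 0,"spin": -0.16}
    - {"gripper": 0.34,"x": 0,"y": -0.3,"z": 0,"spin": -0.16}
    - {"gripper": 0.34,"x": 0,"y": -0.3,"z": 0,"spin": -0.16}

```text
time: 10.7
eef_pos: [0.5905, 0.1229, 0.0979]
tcp_rot: [0.959, 0.282, -0.0, -0.0]
contact_force: [0.4, -2.6, 0.7]
opening: 0.327
finger_force: 1.3
```

```bash
python3 look.py
```

```text
t 10.7 tcp [0.5905 0.1229 0.0979] yaw 32.8 F [ 0.45 -2.59  0.7 ] open 0.327 ff 1.2621479853987694
dot px [286.19294991 309.39950526] 1617 plane [0.588  0.1197 0.108 ] depth [0.5927 0.1229 0.1166] in tool mm [ -3.8   1.4 -10.1]
knob ang 32.0
```

>>> step_arm:
  commands:
    - {"gripper": 0.34,"x": 0,"y": -0.25,"z": 0,"spin": -0.14}
    - {"gripper": 0.34,"x": 0,"y": -0.25,"z": 0,"spin": -0.14}
    - {"gripper": 0.34,"x": 0,"y": -0.25,"z": 0,"spin": -0.14}
    - {"gripper": 0.34,"x": 0,"y": -0.25,"z": 0,"spin": -0.14}
    - {"gripper": 0.34,"x": 0,"y": -0.25,"z": 0,"spin": -0.14}
    - {"gripper": 0.34,"x": 0,"y": -0.25,"z": 0,"spin": -0.14}
    - {"gripper": 0.34,"x": 0,"y": -0.25,"z": 0,"spin": -0.14}
    - {"gripper": 0.34,"x": 0,"y": -0.25,"z": 0,"spin": -0.14}
    - {"gripper": 0.34,"x": 0,"y": -0.25,"z": 0,"spin": -0.14}
    - {"gripper": 0.34,"x": 0,"y": -0.25,"z": 0,"spin": -0.14}

```text
time: 11.75
eef_pos: [0.5892, 0.1248, 0.0978]
tcp_rot: [0.956, 0.294, -0.0, 0.0]
contact_force: [0.1, -3.1, 1.0]
opening: 0.331
finger_force: 1.2
```

```bash
python3 look.py
```

```text
t 11.75 tcp [0.5892 0.1248 0.0978] yaw 34.2 F [ 0.14 -3.09  1.04] open 0.331 ff 1.1800992116332054
dot px [286.18935644 309.38675743] 1616 plane [0.5868 0.1215 0.108 ] depth [0.5915 0.1248 0.1166] in tool mm [ -3.8   1.4 -10.2]
knob ang 33.2
```

>>> step_arm:
  commands:
    - {"gripper": 0.34,"x": 0,"y": -0.25,"z": 0,"spin": -0.14}
    - {"gripper": 0.34,"x": 0,"y": -0.25,"z": 0,"spin": -0.14}
    - {"gripper": 0.34,"x": 0,"y": -0.25,"z": 0,"spin": -0.14}
    - {"gripper": 0.34,"x": 0,"y": -0.25,"z": 0,"spin": -0.14}
    - {"gripper": 0.34,"x": 0,"y": -0.25,"z": 0,"spin": -0.14}
    - {"gripper": 0.34,"x": 0,"y": -0.25,"z": 0,"spin": -0.14}
    - {"gripper": 0.34,"x": 0,"y": -0.25,"z": 0,"spin": -0.14}
    - {"gripper": 0.34,"x": 0,"y": -0.25,"z": 0,"spin": -0.14}
    - {"gripper": 0.34,"x": 0,"y": -0.25,"z": 0,"spin": -0.14}
    - {"gripper": 0.34,"x": 0,"y": -0.25,"z": 0,"spin": -0.14}

```text
time: 12.8
eef_pos: [0.5878, 0.1268, 0.0978]
tcp_rot: [0.952, 0.306, -0.0, -0.0]
contact_force: [0.1, -3.4, 1.0]
opening: 0.33
finger_force: 1.2
```

```bash
python3 look.py
```

```text
t 12.8 tcp [0.5878 0.1268 0.0978] yaw 35.6 F [ 0.12 -3.39  0.98] open 0.33 ff 1.1782120540738106
dot px [286.15251085 309.45381277] 1613 plane [0.5855 0.1235 0.108 ] depth [0.59   0.1268 0.1166] in tool mm [ -3.8   1.4 -10.2]
knob ang 34.6
```

>>> step_arm:
  commands:
    - {"gripper": 0.34,"x": 0,"y": -0.25,"z": 0,"spin": -0.14}
    - {"gripper": 0.34,"x": 0,"y": -0.25,"z": 0,"spin": -0.14}
    - {"gripper": 0.34,"x": 0,"y": -0.25,"z": 0,"spin": -0.14}
    - {"gripper": 0.34,"x": 0,"y": -0.25,"z": 0,"spin": -0.14}
    - {"gripper": 0.34,"x": 0,"y": -0.25,"z": 0,"spin": -0.14}
    - {"gripper": 0.34,"x": 0,"y": -0.25,"z": 0,"spin": -0.14}
    - {"gripper": 0.34,"x": 0,"y": -0.25,"z": 0,"spin": -0.14}
    - {"gripper": 0.34,"x": 0,"y": -0.25,"z": 0,"spin": -0.14}
    - {"gripper": 0.34,"x": 0,"y": -0.25,"z": 0,"spin": -0.14}
    - {"gripper": 0.34,"x": 0,"y": -0.25,"z": 0,"spin": -0.14}

```text
time: 13.85
eef_pos: [0.5863, 0.1289, 0.0978]
tcp_rot: [0.948, 0.317, -0.0, 0.0]
contact_force: [0.4, -2.4, 0.5]
opening: 0.323
finger_force: 1.2
```

```bash
python3 look.py
```

```text
t 13.85 tcp [0.5863 0.1289 0.0978] yaw 37.0 F [ 0.44 -2.45  0.51] open 0.323 ff 1.1773786693811417
dot px [286.15623063 309.48977061] 1613 plane [0.5841 0.1255 0.108 ] depth [0.5885 0.1289 0.1166] in tool mm [ -3.8   1.4 -10.2]
knob ang 35.9
```

>>> step_arm:
  commands:
    - {"gripper": 0.34,"x": 0,"y": -0.25,"z": 0,"spin": -0.14}
    - {"gripper": 0.34,"x": 0,"y": -0.25,"z": 0,"spin": -0.14}
    - {"gripper": 0.34,"x": 0,"y": -0.25,"z": 0,"spin": -0.14}
    - {"gripper": 0.34,"x": 0,"y": -0.25,"z": 0,"spin": -0.14}
    - {"gripper": 0.34,"x": 0,"y": -0.25,"z": 0,"spin": -0.14}
    - {"gripper": 0.34,"x": 0,"y": -0.25,"z": 0,"spin": -0.14}
    - {"gripper": 0.34,"x": 0,"y": -0.25,"z": 0,"spin": -0.14}
    - {"gripper": 0.34,"x": 0,"y": -0.25,"z": 0,"spin": -0.14}
    - {"gripper": 0.34,"x": 0,"y": -0.25,"z": 0,"spin": -0.14}
    - {"gripper": 0.34,"x": 0,"y": -0.25,"z": 0,"spin": -0.14}

```text
time: 14.9
eef_pos: [0.5847, 0.1311, 0.0978]
tcp_rot: [0.944, 0.329, 0.0, -0.0]
contact_force: [-0.3, 0.7, -0.2]
opening: 0.328
finger_force: 0.1
```

```bash
python3 look.py
```

```text
t 14.9 tcp [0.5847 0.1311 0.0978] yaw 38.4 F [-0.31  0.74 -0.17] open 0.328 ff 0.121563202701509
dot px [285.7992542  309.44872592] 1609 plane [0.5825 0.1278 0.108 ] depth [0.5866 0.1312 0.1163] in tool mm [ -3.7   1.3 -10.2]
knob ang 37.6
```

The force dropped and the knob is sinking slightly, so the rounded tip is probably entering the hole. I'll take a smaller step.

>>> step_arm:
  commands:
    - {"gripper": 0.34,"x": 0,"y": -0.2,"z": 0,"spin": -0.1}
    - {"gripper": 0.34,"x": 0,"y": -0.2,"z": 0,"spin": -0.1}
    - {"gripper": 0.34,"x": 0,"y": -0.2,"z": 0,"spin": -0.1}
    - {"gripper": 0.34,"x": 0,"y": -0.2,"z": 0,"spin": -0.1}
    - {"gripper": 0.34,"x": 0,"y": -0.2,"z": 0,"spin": -0.1}
    - {"gripper": 0.34,"x": 0,"y": -0.2,"z": 0,"spin": -0.1}
    - {"gripper": 0.34,"x": 0,"y": 0,"z": 0,"spin": 0}
    - {"gripper": 0.34,"x": 0,"y": 0,"z": 0,"spin": 0}
    - {"gripper": 0.34,"x": 0,"y": 0,"z": 0,"spin": 0}
    - {"gripper": 0.34,"x": 0,"y": 0,"z": 0,"spin": 0}

```text
time: 15.95
eef_pos: [0.584, 0.1319, 0.0979]
tcp_rot: [0.943, 0.334, 0.0, -0.0]
contact_force: [-1.1, 1.6, 0.7]
opening: 0.328
finger_force: 1.2
```

```bash
python3 look.py
```

```text
t 15.95 tcp [0.584  0.1319 0.0979] yaw 39.0 F [-1.11  1.57  0.74] open 0.328 ff 1.1832492426037788
dot px [279.81105048 299.18485675] 1466 plane [0.584  0.1333 0.108 ] depth [0.5847 0.1338 0.1092] in tool mm [  0.9  -1.1 -10.1]
knob ang 39.3
```

The pin is home: the knob top reads 109.2 mm against 109.3 before drawing, with the table turned about 60.5°. Let go and retreat.

>>> step_arm:
  commands:
    - {"gripper": 0.2,"x": 0,"y": -0.5,"z": 0,"spin": 0}
    - {"gripper": 0,"x": 0,"y": 0,"z": 0,"spin": 0}
    - {"gripper": -0.2,"x": 0,"y": 0,"z": 0,"spin": 0}
    - {"gripper": -0.2,"x": 0,"y": 0,"z": 0,"spin": 0}
    - {"gripper": -0.2,"x": 0,"y": 0,"z": -5,"spin": 0}
    - {"gripper": -0.2,"x": 0,"y": 0,"z": -15,"spin": 0}
    - {"gripper": -0.2,"x": 0,"y": 0,"z": -25,"spin": 0}
    - {"gripper": -0.2,"x": 0,"y": 0,"z": -30,"spin": 0}
    - {"gripper": -0.2,"x": 0,"y": 0,"z": -30,"spin": 0}
    - {"gripper": -0.2,"x": 0,"y": 0,"z": -15,"spin": 0}

```text
time: 17.0
eef_pos: [0.5854, 0.1323, 0.2228]
tcp_rot: [0.943, 0.334, 0.003, 0.001]
contact_force: [0.9, -0.8, -0.0]
opening: 0.6
finger_force: 0.0
```

```bash
python3 look.py; python3 -c "
from h import *
s,c=shot('side'); cv2.imwrite('pics/s2.png',cv2.resize(c['color'][150:330,160:440,::-1],None,fx=2.5,fy=2.5))"
```

```text
t 17.0 tcp [0.5854 0.1323 0.2228] yaw 39.0 F [ 0.95 -0.82 -0.02] open 0.6 ff 0.0
dot px [279.69094923 212.97792494] 453 plane [0.5837 0.1335 0.108 ] depth [0.5838 0.1338 0.1092] in tool mm [ -1.2  -2.5 114.8]
knob ang 39.6
```

View pics/s2.png

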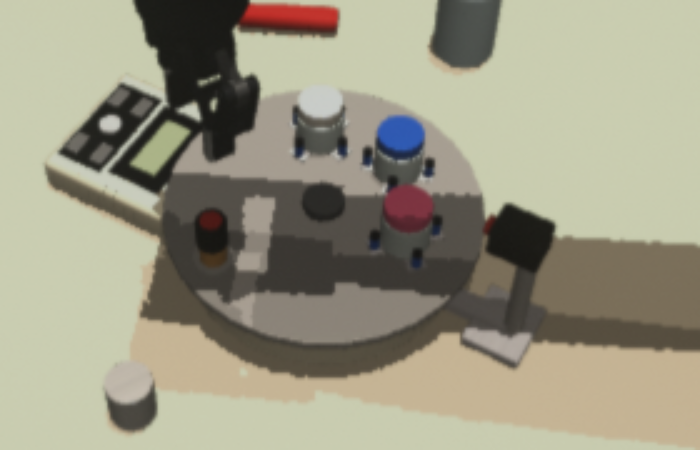

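The side view shows pink at the gauge (407,215), with the blue and white jars standing in their nests. The knob is low and free at (210,235), and the weight, bottle and screwdriver are in place. Handing in.

```bash
python3 -c "
from plant import *; print(sign_off())"
```

```text
the job is handed in; nothing more can be done
None
```

The pink-capped jar is at the gauge: I turned the table about 60.5° counter-clockwise, the pin dropped fully home, and the knob was released with nothing else disturbed, handed in at about 17 s.

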